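# Set the dock's stop and switch on the console

### The arm

A 6-joint arm with a two-finger parallel gripper is mounted at the origin on the work surface. World frame = base frame: x ahead of the robot, y to its left, z up, the work surface at z = 0. Lengths are in mm, angles in degrees, forces in N, time in s.
With the tool pointing down it reaches from about 425 to 925 mm from the base axis. Payload 12.5 kg.
Tool frame: the origin (TCP) lies midway between the tips of the shut fingers; the grasp point (between the pads) lies 19 mm behind it; y points along the fingers, z is the direction in which the jaws open and shut, and the axes are right-handed (so a half turn about y gives the same grasp; the last joint's range is limited). The gripper opens to 85 mm and grips with 20 to 120 N. Pads are 22 mm wide; open, the fingers measure 114 mm over their backs; the gripper's body (76 mm by 85 mm) begins 54 mm behind the grasp point. The pads swing forward as they close: fully open they stand 13 mm farther back than shut.
Start: joints at [68.549, 28.126, 89.318, -0, 62.55, -6.05], TCP at [165.966, 602.578, 231.327] pointing down, gripper open.
Joint ranges: [-177.58, 177.58], [-47.91, 125.51], [2.72, 160], [-65.01, 245.01], [3.68, 167.84], [-153.87, 153.87]. Speed limits (degrees/s): [127.2, 127.2, 159.86, 180, 180, 180].

### API

Orientations are given as [roll, pitch, yaw] about the fixed x, y, z axes, in that order (R = Rz(yaw) Ry(pitch) Rx(roll)).
In Python, from rig import observe, read_camera, sign_off gives the robot as it stands.
- The arm moves only by the tool jog_arm, never from a script. Its argument "motion" is one flat list of numbers, 6 for each row, row after row: the shift along the tool's x, y, z in mm, then the turn, a rotation vector about the tool's x, y, z in rad. A call has 1 to 20 rows; each row is the pose to reach, as a shift and turn from the pose measured when the call began, along the tool's axes at that moment; what a row does not reach only later rows make up. A row lasts 1/10 s, in which the tool goes at most 50 mm and 8.59 degrees, less where a joint would pass 70% of its speed; a pose out of reach is approached as far as the arm can. A call with a gripper value outside its range is refused whole. "gripper" is the closure, from 0 (fully open) to 1 (shut), set as the call begins (left out, the last holds). The fingers move at their own pace and stop on an object; the grip force is fixed at half the most. Time passes only in rows, so rows that repeat a pose let the fingers close. It gives the time, the measured TCP pose, the force and the opening at its end, in the units of the state.
- observe(): the state, without advancing time (a new reading comes with each control period).
- read_camera(name): name is "scene" or "side" or "wrist"; returns a dict with "image" (420x560x3 uint8, red, green, blue), "range_z" (420x560 float32, mm along the optical axis (not along the pixel's ray), 0 where there is no reading), "K" (3x3 intrinsics, pixels), "R" (3x3) and "t" (3): a world point X has camera coordinates R X + t; the wrist camera has in their place "mount" (4x4, takes a point from camera to tool coordinates, whose origin is the TCP and whose axes are the tool frame's). Camera axes: x right, y down, z forward; pixel columns grow to the right and rows downward; lengths in mm; the calibration is good to about 2 mm. A picture is of the moment at which its call begins: read the wrist's pose just before it.
- sign_off(): hands the job in, once; it reports no verdict.
The state is a dict: "time": time; "joint_pos": joint angles; "qd": joint speeds; "tau": joint torques, N m; "position": TCP position; "ee_rot": TCP orientation; "wrist_force": force on the tool from outside, world axes, zero at the start; "ft_torque": the same for the moment, N m; "finger_gap": finger opening in mm.
Only numpy, scipy, OpenCV 4.12 (cv2) and the standard library are available. Lean on these libraries where they do the work, as an engineer would, in place of code of your own. Each camera call takes 0.05 s, during which the arm holds its last target.

### The job

The black console lies loose in its wooden dock and slides away when its power button is pushed. Lift the sliding stop out of the long parking recess, move it along and drop it fully into the notch nearest the console; then push the console's button fully in, so that the console is braced against the stop, and let the button come out again. Leave the console lying flat in the dock against the stop, and do not disturb the cartridges and the jar.

Things in the scene. Friction and masses are not known exactly. Their poses are not given: they have to be found in the camera images.
- dock: Fixed wooden tray, base 400 (x) x 176 (y) x 12 mm. Origin: centre of its underside. x runs along the lane from the console's button end to the parked stop (robot's left), z up. Rails at y = +-67 mm (18 mm thick, tops 40 mm up, x = -120 to 195 mm) are notched 14 mm deep: near notch x = 60, middle notch x = 105 (17 mm long each), parking recess x = 139 to 181. Base before the button is bare.
- near_notch (a point): Middle of the lane at the near notch, the one nearest the console (target), at the height of the rail tops (40 mm above the table). Axes as the dock.
- middle_notch (a point): The same for the middle notch, which is not the target: 45 mm from the near one, towards the parking recess.
- stop_knob (a point): Centre of the stop's black knob, a block 30 (x) x 46 (y) x 44 mm (z), axes as the dock, 88 mm above the table when seated. Under it an aluminium blade 12 mm thick (x), 156 mm wide (y), top 56 mm above the table, crosses the lane, its ends in the rail notches (2.5 mm play either way). 0.23 kg; cannot turn; slides along the dock's x when lifted over 14 mm; falls when let go.
- stop_face (a point): Middle of the stop blade's face that looks to the console (6 mm from the blade's centre plane towards -x), 40 mm above the table when seated. Axes as the dock.
- stop_slide (a joint): Position of the stop along the dock's x, m: 0 at the centre of the near notch, 0.045 middle notch, 0.085 to 0.115 in the parking recess, where it starts. Ends of travel -0.004 and 0.124.
- stop_lift (a joint): Height of the stop above its seated position, m: 0 seated in a notch, 0.014 resting on the rail tops, at most 0.032.
- console_rear (a point): Middle of the console's rear end, facing the stop, 28 mm above the base. Axes as the dock. Loose flat black box 140 (x) x 108 (y) x 40 mm (z), 0.3 kg, dummy door on top, 4 mm play to either rail, top 52 mm above the table. Starts 10 to 42 mm short of a stop in the near notch. Friction under 3.5 N, less than the button needs: pushed, it slides until it meets the stop.
- button_face (a point): Centre of the outer face of the console's black power button, 46 (y) x 26 mm (z), on the end away from the stop, 33 mm above the table. It looks to the dock's -x, stands 14 mm out of the end and is pushed along +x.
- power_button (a joint): Travel of the spring button, m: 0 out, 0.006 fully in (about 5 N; 1.5 N at the start of travel); springs back when released.
- cartridge_a_mid (a point): Centre of a grey cartridge standing upright on the table, 24 x 80 x 105 mm (z). Bystander.
- cartridge_b_mid (a point): Centre of a second grey cartridge of the same size. Bystander.
- jar_mid (a point): Centre of a closed glass jar of plastic buttons, 76 mm across, 91 mm high. Bystander.
Not all that is in view belongs to the job. Leave any blue or turquoise look-alike of the part that bears console_rear alone.

How it is judged:
By the outcome, as a careful person would: the job done as asked, in the order asked, and still so for the second after the job is handed in, with the robot touching nothing.
It also fails if it takes over 54 s, if anything falls off the work surface, if the arm or the gripper's body presses on something with over 40 N, if the wrist force passes 120 N, or if a joint passes its speed limit or range.

## Working session

There is one attempt and no reset: what is moved stays moved. The work goes in short steps, Python scripts to look and compute and a tool call to move; the robot and the scene stay as the last step left them, time stands still between calls to the robot, and variables do not carry over. Pictures are saved under pics/ and viewed, and the job is handed in when it is done.

Besides the shell and the picture viewer there is one more tool, called after "Request:" as a command line: name --argument value ..., lists and objects as JSON in quotes. jog_arm: Moves the arm, as the interface text tells. Its arguments: {"type":"object","properties":{"motion":{"type":"array"},"gripper":{"type":"number"}},"required":["motion"]}

```bash
mkdir -p pics; ls
python3 - <<'E'
from rig import *
import cv2,numpy as np,pickle
s=observe();print(s)
for n in("scene","side","wrist"):
    d=read_camera(n);pickle.dump(d,open(n+'.pkl','wb'));cv2.imwrite(f'pics/{n}0.png',d['image'][:,:,::-1])
    print(n,d['K'].tolist(),d.get('R'),d.get('t'),d.get('mount'))
E
```

```text
pics
{'time': 0.0, 'joint_pos': array([ 6.85481180e+01,  2.81642606e+01,  8.93510772e+01,  6.68465295e-04,
        6.25518028e+01, -6.04967277e+00]), 'qd': array([-0.06016632,  0.01448704,  0.01765172, -0.08182477,  0.05816868,
       -0.02220338]), 'tau': array([-6.90911329e-04, -6.18457747e+01, -2.61583722e+01, -4.70582097e-05,
        4.10828943e-03,  2.62086809e-05]), 'position': array([165.87350152, 602.33356887, 230.72080487]), 'ee_rot': array([-9.00667042e+01,  7.66553953e-03, -1.54025222e+01]), 'wrist_force': array([ 0.3338285 ,  0.73558331, -0.67079588]), 'ft_torque': array([ 0.01442288,  0.01030137, -0.03173233]), 'finger_gap': 85.5331001072194}
scene [[488.705836341682, 0.0, 277.44761331205376], [0.0, 488.705836341682, 209.2296977669019], [0.0, 0.0, 1.0]] [[ 0.3414639   0.93981954 -0.01190104]
 [ 0.79520034 -0.29562335 -0.52939895]
 [-0.5010577   0.17130692 -0.84828952]] [-160.78930994 -371.33839775 1417.7038358 ] None
side [[544.9012776826569, 0.0, 281.8767027471839], [0.0, 544.9012776826569, 200.92515070643432], [0.0, 0.0, 1.0]] [[ 0.81744703 -0.57563327 -0.02065649]
 [-0.32027752 -0.42442891 -0.84692527]
 [ 0.47875115  0.69893235 -0.53131055]] [-433.10073637  222.30114732 1378.9783922 ] None
wrist [[346.7109340723717, 0.0, 277.56495892617437], [0.0, 346.7109340723717, 215.2038034586303], [0.0, 0.0, 1.0]] None None [[ 5.56219787e-04  9.55484714e-01  2.95040085e-01 -7.40865601e+01]
 [ 4.65233865e-04 -2.95040346e-01  9.55484682e-01 -1.42582775e+02]
 [ 9.99999737e-01 -3.94196847e-04 -6.08631125e-04  1.41362788e+00]
 [ 0.00000000e+00  0.00000000e+00  0.00000000e+00  1.00000000e+00]]
```

View pics/scene0.png

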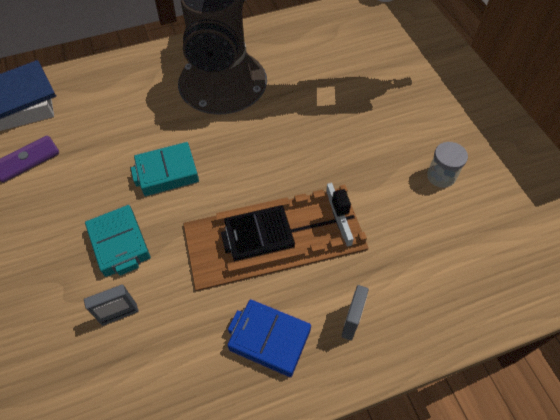

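View pics/side0.png

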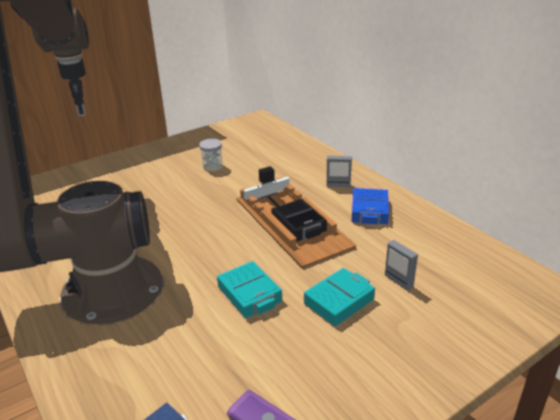

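View pics/wrist0.png

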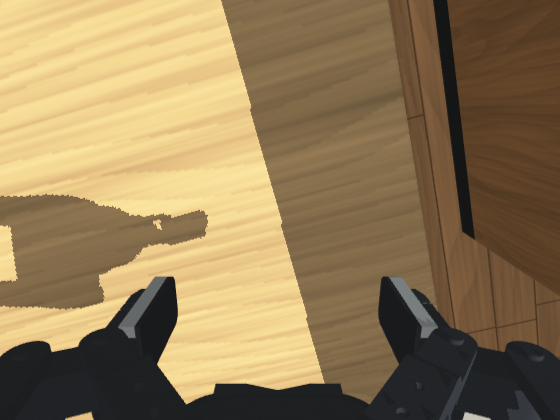

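The scene view shows the dock centred near (275,245), the black console at (258,233), its button at (226,240) facing left, and the stop's knob at (341,201) on an aluminium blade. The look-alikes are teal (166,168), teal (117,240) and blue (270,337). The cartridges are at (111,304) and (355,312), and the jar is at (447,165).

Candidates for the console: black (258,233), teal (166,168), teal (117,240), blue (270,337). I choose the black one, which lies in the dock. The black block at (341,201) is the knob.

```bash
cat > h.py <<'E'
import numpy as np,cv2,pickle
def cloud(d):
    z=d['range_z'].astype(float);K=d['K'];v,u=np.indices(z.shape)
    P=np.stack([(u-K[0,2])/K[0,0]*z,(v-K[1,2])/K[1,1]*z,z],-1)
    return (P-np.array(d['t']))@np.array(d['R'])   # R^T (P-t)
E
python3 - <<'E'
from h import *
for n,(x0,x1,y0,y1) in dict(scene=(175,380,175,295),side=(230,360,160,270)).items():
    d=pickle.load(open(n+'.pkl','rb'));im=d['image'];W=cloud(d)
    c=cv2.resize(im[y0:y1,x0:x1],None,fx=3.8,fy=3.8,interpolation=cv2.INTER_CUBIC);cv2.imwrite(f'pics/{n}_crop.png',c[:,:,::-1])
    if n=='scene':
        for p in [(100,330),(330,300),(184,222),(190,250),(341,193),(341,196),(258,225),(226,240),(345,235),(111,292),(355,300),(449,152)]:
            print(p,W[p[1],p[0]].round(1),im[p[1],p[0]])
        hsv=cv2.cvtColor(im,cv2.COLOR_RGB2HSV)
        m=np.zeros(im.shape[:2],bool);m[y0:y1,x0:x1]=1
        S=W[...,2]
        for lo,hi in((5,20),(30,46),(47,60),(90,125)):
            q=W[m&(S>lo)&(S<hi)]
            r=cv2.minAreaRect(q[:,:2].astype(np.float32));print(lo,hi,len(q),np.median(q,0).round(1),r)
E
```

```text
(100, 330) [ 620.  -451.4    1.9] [150 117  84]
(330, 300) [724.5  29.3  -1.9] [169 134  96]
(184, 222) [ 422.3 -220.4   -1.8] [125  95  66]
(190, 250) [ 507.2 -225.5   10.5] [136  92  56]
(341, 193) [542.6 123.7 111.7] [20 21 22]
(341, 196) [549.6 120.7 111.3] [25 20 23]
(258, 225) [521.9 -64.5  51.4] [42 41 45]
(226, 240) [ 531.3 -143.1   47.2] [23 24 24]
(345, 235) [612.  109.5  48.1] [80 80 81]
(111, 292) [ 597.1 -392.4  107.5] [92 93 99]
(355, 300) [777.2  50.  105.8] [ 99 102 105]
(449, 152) [511.4 418.8  89. ] [127 125 130]
5 20 6003 [552.8 -75.2  12.3] ((524.4627685546875, -23.4884033203125), (501.257568359375, 316.3730773925781), 70.07466125488281)
30 46 2193 [590.3 -38.5  39.8] ((472.59771728515625, -28.343612670898438), (395.4272155761719, 286.2737731933594), 84.12284851074219)
47 60 2913 [541.3 -64.9  53. ] ((539.7533569335938, -11.389129638671875), (279.6262512207031, 157.2936248779297), 84.33590698242188)
90 125 426 [567.4 112.4 107.4] ((650.7119750976562, 98.12797546386719), (33.93766784667969, 249.07496643066406), 76.79911041259766)
```

View pics/scene_crop.png

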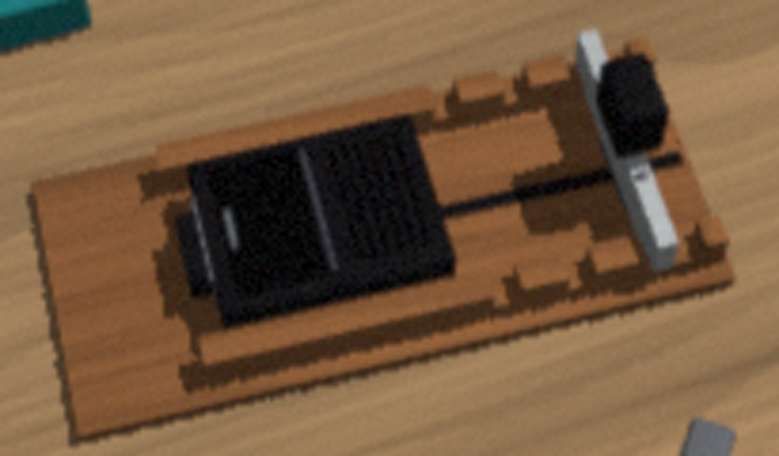

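View pics/side_crop.png

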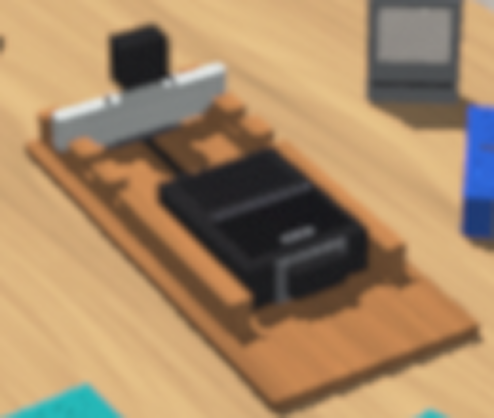

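Run:
```python
from h import *
d=pickle.load(open('scene.pkl','rb'));im=d['image'];W=cloud(d)
hsv=cv2.cvtColor(im,cv2.COLOR_RGB2HSV)
m=np.zeros(im.shape[:2],bool);m[175:295,175:380]=1
S=W[...,2]
def rep(name,k):
    k=cv2.morphologyEx(k.astype(np.uint8),cv2.MORPH_OPEN,np.ones((2,2)))
    n,l,st,c=cv2.connectedComponentsWithStats(k)
    i=1+np.argmax(st[1:,4]);q=W[l==i]
    r=cv2.minAreaRect(q[:,:2].astype(np.float32));print(name,st[i],np.median(q,0).round(1),q.mean(0).round(1),np.round(r[0],1),np.round(r[1],1),round(r[2],2))
dark=(im.max(2)<75)
g=(hsv[...,1]<60)
rep('knobtop',m&(S>105)&(S<116)&dark)
rep('console',m&(S>48)&(S<56)&dark)
rep('blade',m&(S>50)&(S<62)&~dark&(hsv[...,1]<50))
rep('rails',m&(S>36)&(S<44)&~dark)
wood=m&(hsv[...,0]<14)&(hsv[...,1]>100)
rep('wood',m&(S>8)&(S<60))
```

```text
knobtop [334 190  18  20 234] [557.9 120.7 109.9] [556.7 121.6 106.7] [528.4 141.4] [ 40.2 116.9] 53.32
console [ 225  206   70   54 2364] [543.3 -66.4  52.8] [543.9 -67.5  55.9] [772.3 -92.5] [146.8 598.7] 83.05
blade [341 217  13  26 143] [603.2 116.7  56.8] [606.7 115.6  59.5] [812.7 -18.5] [ 36.1 615. ] 56.92
rails [229 248  77  24 596] [604.2 -72.3  39.8] [605.7 -73.   42.5] [ 796.8 -164.2] [161.9 507.4] 64.26
wood [  185   185   185   106 11350] [556.8 -49.6  18.8] [555.  -44.8  32.9] [754.7 -35.1] [417.5 624.7] 87.7
```

```bash
cat >> h.py <<'E'
def ray(d,u,v,z):
    R=np.array(d['R']);C=-R.T@np.array(d['t']);w=R.T@np.linalg.solve(d['K'],[u,v,1.]);return C+w*(z-C[2])/w[2]
E
python3 - <<'E'
from h import *
d=pickle.load(open('scene.pkl','rb'));W=cloud(d)
f=lambda x,y,z:ray(d,x/3.8+175,y/3.8+175,z).round(1)
A,B,C=[f(*p,12) for p in((36,185),(75,438),(733,280))]
print('dock',A,B,C,np.linalg.norm(B-A),np.linalg.norm(C-B), np.degrees(np.arctan2(*(C-B)[[1,0]])),np.degrees(np.arctan2(*(B-A)[[1,0]])),'ctr',(A+C)/2)
print('blade',f(580,38,56),f(598,32,56),f(655,242,56),f(676,240,56))
print('console',f(188,165,52),f(410,118,52),f(455,245,52),f(225,300,52))
for n in('scene','side'):
    d=pickle.load(open(n+'.pkl','rb'));W=cloud(d);S=W[...,2]
    B=(W[...,0]>440)&(W[...,0]<680)&(W[...,1]>-270)&(W[...,1]<190)
    im=d['image'];dark=im.max(2)<75
    for nm,k in dict(knob=B&(S>104)&(S<116)&dark,con=B&(S>49)&(S<56)&dark&(W[...,1]<50),blade=B&(S>50)&(S<62)&~dark&(W[...,1]>60),base=B&(S>8)&(S<16),rail=B&(S>37)&(S<44)&~dark).items():
        q=W[k];r=cv2.minAreaRect(q[:,:2].astype(np.float32));print(n,nm,len(q),np.median(q,0).round(1),np.round(r[0],1),np.round(r[1],1),round(r[2],2))
E
```

```text
dock [ 435.9 -220.2   12. ] [ 607.  -240.6   12. ] [645.5 155.4  12. ] 172.31183940751143 397.86712606095017 84.44702896696319 -6.799194452128355 ctr [540.7 -32.4  12. ]
blade [478.5 123.8  56. ] [478.2 136.   56. ] [625.9 108.1  56. ] [628.9 120.   56. ]
console [ 479.3 -130.6   52. ] [494.4   5.5  52. ] [ 5.855e+02 -3.000e-01  5.200e+01] [ 573.1 -136.6   52. ]
scene knob 239 [555.2 119.2 110.1] [553.9 120.3] [29.5 45.9] 83.1
scene con 2376 [539.8 -68.3  52.8] [536.1 -74.4] [151.3 109. ] 84.83
scene blade 212 [588.9 118.3  56.9] [552.9 121. ] [ 13.5 157.4] 84.34
scene base 5306 [553.3 -77.2  12.3] [538.9 -32.8] [400.5 178.1] 84.58
scene rail 1460 [593.9 -35.4  40.3] [541.5   4.6] [315.1 155.6] 84.42
side knob 57 [550.1 108.9 109.3] [550.5 111.7] [23.6 39.8] 81.94
side con 795 [532.  -77.2  53.2] [534.1 -78.5] [153.2 105.4] 84.12
side blade 192 [548. 117.  56.] [554.9 118.1] [ 25.4 155.2] 85.73
side base 1950 [ 519.2 -163.5   12.8] [561.1 -35.3] [415.2 236.8] 88.99
side rail 654 [488.3 -24.2  40.7] [5.795e+02 3.000e-01] [321.8 227.6] 84.21
```

The crops confirm the black console with its button towards dock -x. The stop blade runs from (580,38) to (676,240) in the scene crop, in the parking recess. The dock centre is about (539,-33), yaw 84.5°, and the knob is at (554,120). I'll now move above the knob.

Request:
jog_arm --motion '[15, 2, -11, 0, -0.005, 0, 45, 6, -32, 0, -0.015, 0, 80, 12, -58, 0, -0.03, 0, 115, 18, -83, 0, -0.04, 0, 150, 24, -108, 0, -0.05, 0, 185, 30, -133, 0, -0.065, 0, 220, 36, -158, 0, -0.075, 0, 255, 42, -183, 0, -0.09, 0, 290, 48, -209, 0, -0.1, 0, 325, 54, -234, 0, -0.11, 0, 360, 60, -259, 0, -0.125, 0, 395, 66, -284, 0, -0.14, 0, 430, 70, -309, 0, -0.15, 0, 460, 74, -331, 0, -0.16, 0, 482, 77, -347, 0, -0.168, 0, 495, 79, -356, 0, -0.173, 0, 502, 80, -362, 0, -0.173, 0, 502, 80, -362, 0, -0.173, 0, 502, 80, -362, 0, -0.173, 0]' --gripper 0

```text
time: 2.05
position: [553.1, 120.8, 151.2]
ee_rot: [-90.0, 0.0, -5.5]
wrist_force: [0.5, 0.1, -0.4]
finger_gap: 85.4
```

Run:
```python
from rig import *
from h import *
from scipy.spatial.transform import Rotation as Ro
s=observe();print(s['time'],s['position'],s['ee_rot'],s['finger_gap'],s['wrist_force'])
d=read_camera('wrist');cv2.imwrite('pics/wrist1.png',d['image'][:,:,::-1])
T=np.eye(4);T[:3,:3]=Ro.from_euler('xyz',s['ee_rot'],degrees=True).as_matrix();T[:3,3]=s['position']
M=T@d['mount'];d['R']=M[:3,:3].T;d['t']=-M[:3,:3].T@M[:3,3]
pickle.dump(d,open('wrist1.pkl','wb'))
W=cloud(d);S=W[...,2];im=d['image'];dark=im.max(2)<75
B=(W[...,0]>500)&(W[...,0]<610)&(W[...,1]>80)&(W[...,1]<165)
for nm,k in dict(knob=B&(S>104)&(S<116),blade=B&(S>50)&(S<62)&~dark).items():
    q=W[k]
    if len(q)>5:r=cv2.minAreaRect(q[:,:2].astype(np.float32));print(nm,len(q),np.median(q,0).round(1),np.round(r[0],1),np.round(r[1],1),round(r[2],2))
```

```text
2.05 [553.11330566 120.78240473 151.19092172] [-9.00419020e+01  3.33579530e-02 -5.46149716e+00] 85.38870078918215 [ 0.52450563  0.12117078 -0.445824  ]
knob 3738 [551.8 121.8 109.7] [553.9 121.7] [30.  45.4] 83.59
blade 1021 [519.1 124.3  56.6] [555.1 121.4] [ 11.9 111.1] 84.32
```

View pics/wrist1.png

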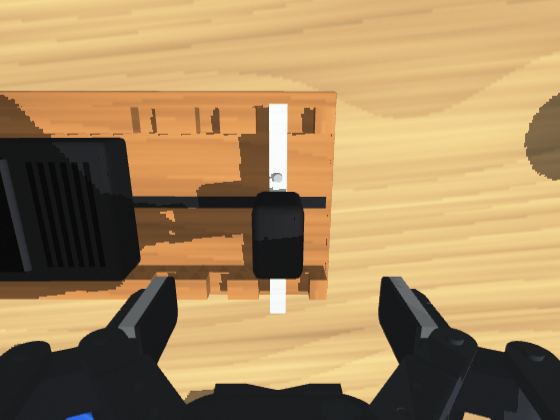

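The wrist view shows the knob at (278,235), centred between the fingers, and the blade straight across the rails. I'll descend and close.

Request:
jog_arm --motion '[0, 10, 0, 0, 0, 0, 0.5, 25, 0.5, 0, 0, 0, 1, 42, 1, 0, 0, 0, 1, 58, 1, 0, 0, 0, 1, 70, 1, 0, 0, 0, 1, 77, 1, 0, 0, 0, 1, 80, 1, 0, 0, 0, 1, 80, 1, 0, 0, 0, 1, 80, 1, 0, 0, 0]'

```text
time: 3.0
position: [554.4, 121.9, 71.8]
ee_rot: [-90.0, -0.0, -5.4]
wrist_force: [0.5, 0.2, -0.1]
finger_gap: 85.4
```

Request:
jog_arm --motion '[0, 0, 0, 0, 0, 0, 0, 0, 0, 0, 0, 0, 0, 0, 0, 0, 0, 0, 0, 0, 0, 0, 0, 0, 0, 0, 0, 0, 0, 0, 0, 0, 0, 0, 0, 0, 0, 0, 0, 0, 0, 0, 0, 0, 0, 0, 0, 0, 0, 0, 0, 0, 0, 0, 0, 0, 0, 0, 0, 0]' --gripper 1

```text
time: 4.0
position: [554.5, 121.9, 72.0]
ee_rot: [-90.0, -0.0, -5.4]
wrist_force: [-1.4, 0.7, 5.2]
finger_gap: 29.2
```

Run:
```python
from h import *
d=pickle.load(open('wrist1.pkl','rb'))
W=cloud(d);S=W[...,2];a=np.radians(84.5);ex=np.array([np.cos(a),np.sin(a)]);ey=np.array([-ex[1],ex[0]])
c=np.array([538.9,-32.8]);X=(W[...,:2]-c)@ex;Y=(W[...,:2]-c)@ey
v=d['range_z']>0
def gaps(xs,bins):
    h,e=np.histogram(xs,bins=bins);return h
for nm,k in dict(railL=v&(abs(Y-67)<7),railR=v&(abs(Y+67)<7)).items():
    k=k&(X>20)&(X<210)
    for b in range(24,204,2):
        q=S[k&(X>=b)&(X<b+2)]
        if len(q): print(nm,b,np.percentile(q,[10,50,90]).round(0),end='; ')
    print()
k=v&(S>8)&(S<16)&(abs(Y)<85);print('base end',np.percentile(X[k],[50,99,100]))
```

```text
railL 24 [39. 40. 41.]; railL 26 [39. 40. 41.]; railL 28 [39. 40. 41.]; railL 30 [39. 40. 41.]; railL 32 [39. 40. 41.]; railL 34 [39. 40. 41.]; railL 36 [39. 40. 41.]; railL 38 [39. 40. 41.]; railL 40 [39. 40. 41.]; railL 42 [39. 40. 41.]; railL 44 [39. 40. 41.]; railL 46 [39. 40. 41.]; railL 48 [39. 40. 41.]; railL 50 [27. 36. 40.]; railL 52 [25. 27. 39.]; railL 54 [25. 26. 27.]; railL 56 [25. 26. 27.]; railL 58 [25. 26. 27.]; railL 60 [26. 26. 27.]; railL 62 [25. 26. 27.]; railL 64 [27. 27. 27.]; railL 68 [39. 40. 41.]; railL 70 [39. 40. 41.]; railL 72 [39. 40. 41.]; railL 74 [39. 40. 41.]; railL 76 [39. 40. 41.]; railL 78 [39. 40. 41.]; railL 80 [39. 40. 41.]; railL 82 [39. 40. 41.]; railL 84 [39. 40. 41.]; railL 86 [39. 40. 41.]; railL 88 [39. 40. 41.]; railL 90 [39. 40. 41.]; railL 92 [39. 40. 41.]; railL 94 [39. 40. 41.]; railL 96 [26. 33. 40.]; railL 98 [25. 26. 27.]; railL 100 [25. 26. 27.]; railL 102 [25. 26. 27.]; railL 104 [25. 26. 27.]; railL 106 [25. 26. 27.]; railL 108 [25. 26. 27.]; railL 110 [25. 26. 27.]; railL 112 [39. 40. 40.]; railL 114 [39. 40. 41.]; railL 116 [3
[... 2602 characters left out ...]
railR 152 [56. 57. 57.]; railR 154 [56. 57. 57.]; railR 156 [56. 57. 57.]; railR 158 [56. 57. 57.]; railR 160 [56. 57. 57.]; railR 162 [26. 26. 27.]; railR 164 [25. 26. 27.]; railR 166 [26. 26. 27.]; railR 168 [25. 26. 27.]; railR 170 [25. 26. 27.]; railR 172 [25. 26. 27.]; railR 174 [25. 26. 27.]; railR 176 [25. 26. 27.]; railR 178 [26. 26. 27.]; railR 180 [26. 35. 40.]; railR 182 [39. 40. 41.]; railR 184 [40. 40. 41.]; railR 186 [39. 40. 41.]; railR 188 [39. 40. 41.]; railR 190 [39. 40. 41.]; railR 192 [39. 40. 41.]; railR 194 [39. 40. 41.]; railR 196 [11. 12. 13.]; railR 198 [11. 12. 13.]; railR 200 [-0.  1.  5.]; railR 202 [-1. -0.  1.]; 
base end [ 97.28885951 198.56797175 200.59860501]
```

Request:
jog_arm --motion '[0, -4, 0, 0, 0, 0, 0, -9, 0, 0, 0, 0, 0, -15, 0, 0, 0, 0, 0, -20, 0, 0, 0, 0, 0, -23, 0, 0, 0, 0, 0, -23, 0, 0, 0, 0, 0, -23, 0, 0, 0, 0]'

```text
time: 4.7
position: [554.5, 121.9, 95.0]
ee_rot: [-90.0, -0.1, -5.4]
wrist_force: [-0.3, 0.4, -2.2]
finger_gap: 29.1
```

Request:
jog_arm --motion '[0, 0, -4, 0, 0, 0, 0, 0, -12, 0, 0, 0, 0, 0, -22, 0, 0, 0, 0, 0, -33, 0, 0, 0, 0, 0, -44, 0, 0, 0, 0, 0, -55, 0, 0, 0, 0, 0, -66, 0, 0, 0, 0, 0, -77, 0, 0, 0, 0, 0, -86, 0, 0, 0, 0, 0, -92, 0, 0, 0, 0, 0, -95, 0, 0, 0, 0, 0, -95, 0, 0, 0, 0, 0, -95, 0, 0, 0]'

```text
time: 6.0
position: [545.3, 27.4, 95.0]
ee_rot: [-90.0, -0.0, -5.4]
wrist_force: [-0.9, -0.2, -1.1]
finger_gap: 29.1
```

```bash
cat >> h.py <<'E'
from scipy.spatial.transform import Rotation as Ro
def wristcal(s,d):
    T=np.eye(4);T[:3,:3]=Ro.from_euler('xyz',s['ee_rot'],degrees=True).as_matrix();T[:3,3]=s['position']
    M=T@d['mount'];d['R']=M[:3,:3].T;d['t']=-M[:3,:3].T@M[:3,3];return d
def dxy(p):
    a=np.radians(84.5);ex=np.array([np.cos(a),np.sin(a)]);ey=np.array([-ex[1],ex[0]])
    q=np.asarray(p)[...,:2]-np.array([538.9,-32.8]);return q@ex,q@ey
E
cat > look.py <<'E'
import sys
from rig import *
from h import *
s=observe();print(s['time'],s['position'].round(1),s['ee_rot'].round(2),s['finger_gap'],s['wrist_force'].round(1),'dock',dxy(s['position']))
d=wristcal(s,read_camera('wrist'));cv2.imwrite(f'pics/w{sys.argv[1]}.png',d['image'][:,:,::-1])
W=cloud(d);X,Y=dxy(W);S=W[...,2];v=(d['range_z']>0)&(abs(abs(Y)-67)<12)
for z0,z1 in((45,85),):
    k=v&(S>z0)&(S<z1);q=X[k]
    if len(q):print('blade-ish X',np.percentile(q,[2,50,98]).round(1),'z',np.median(S[k]))
k=(d['range_z']>0)&(abs(Y)<50)&(S>46)&(S<58)&(X<58)&(X>-120)
if k.any():print('console rear X',np.percentile(X[k],[0.5,99.5]).round(1))
e=read_camera('side');cv2.imwrite(f'pics/s{sys.argv[1]}.png',cv2.resize(e['image'][150:280,220:370],None,fx=4,fy=4)[:,:,::-1])
E
python3 look.py 2
```

```text
6.0 [545.3  27.4  95. ] [-9.003e+01 -3.000e-02 -5.430e+00] 29.075011035478948 [-0.9 -0.2 -1.1] dock (np.float64(60.56497690151354), np.float64(-0.6301089266511086))
blade-ish X [56.  61.8 67.5] z 79.48883535134141
console rear X [-100.7   34.7]
```

View pics/w2.png

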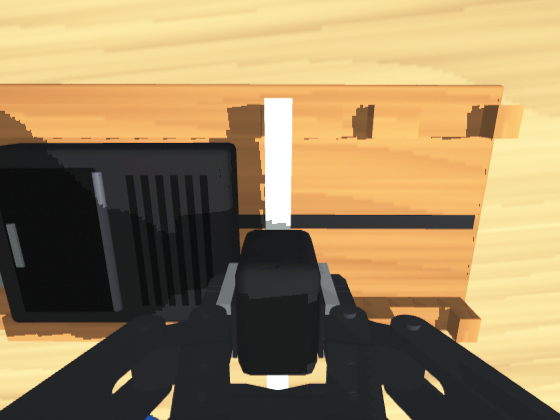

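Run:
```python
from rig import *
from h import *
s=observe();d=wristcal(s,read_camera('wrist'))
W=cloud(d);X,Y=dxy(W);S=W[...,2];v=(d['range_z']>0)
for y in(-67,67):
    o=[]
    for b in np.arange(30,204,1):
        q=S[v&(abs(Y-y)<8)&(X>=b)&(X<b+1)]
        if len(q)>3:o.append((b,int(np.median(q))))
    print(y,[(o[i-1],o[i]) for i in range(1,len(o)) if abs(o[i][1]-o[i-1][1])>3])
```

```text
-67 [((np.int64(67), 79), (np.int64(117), 19)), ((np.int64(120), 20), (np.int64(121), 29)), ((np.int64(126), 34), (np.int64(127), 30)), ((np.int64(128), 33), (np.int64(129), 39)), ((np.int64(129), 39), (np.int64(130), 31)), ((np.int64(130), 31), (np.int64(131), 36)), ((np.int64(131), 36), (np.int64(132), 31)), ((np.int64(133), 34), (np.int64(134), 30)), ((np.int64(135), 32), (np.int64(136), 28)), ((np.int64(136), 28), (np.int64(137), 22)), ((np.int64(137), 22), (np.int64(138), 28)), ((np.int64(138), 28), (np.int64(139), 24)), ((np.int64(139), 24), (np.int64(140), 20)), ((np.int64(140), 20), (np.int64(141), 25)), ((np.int64(179), 25), (np.int64(180), 31)), ((np.int64(181), 33), (np.int64(182), 39)), ((np.int64(194), 39), (np.int64(195), 28)), ((np.int64(195), 28), (np.int64(198), 11))]
67 [((np.int64(51), 38), (np.int64(52), 26)), ((np.int64(53), 26), (np.int64(56), 79)), ((np.int64(67), 79), (np.int64(69), 39)), ((np.int64(96), 40), (np.int64(99), 26)), ((np.int64(112), 26), (np.int64(113), 30)), ((np.int64(113), 30), (np.int64(114), 38)), ((np.int64(139), 39), (np.int64(144), 26)), ((np.int64(180), 28), (np.int64(181), 33)), ((np.int64(181), 33), (np.int64(182), 39))]
```

The blade reads at dock X 61–62 and the notch centre is about 60, so I'll shift -1 mm and lower.

Request:
jog_arm --motion '[0, 0, -1, 0, 0, 0, 0, 3, -1, 0, 0, 0, 0, 7, -1, 0, 0, 0, 0, 11, -1, 0, 0, 0, 0, 15, -1, 0, 0, 0, 0, 19, -1, 0, 0, 0, 0, 21, -1, 0, 0, 0, 0, 22.5, -1, 0, 0, 0, 0, 22.5, -1, 0, 0, 0, 0, 22.5, -1, 0, 0, 0]'

```text
time: 7.15
position: [545.2, 26.6, 72.6]
ee_rot: [-90.0, -0.0, -5.4]
wrist_force: [-2.1, 0.7, -2.1]
finger_gap: 29.2
```

```bash
python3 look.py 3
```

```text
7.15 [545.2  26.6  72.6] [-9.003e+01 -3.000e-02 -5.410e+00] 29.16553528536054 [-2.1  0.7 -2.1] dock (np.float64(59.69965014779928), np.float64(-0.6061500455930977))
blade-ish X [55.1 60.9 66.6] z 57.00002695946304
console rear X [-86.7  56.6]
```

View pics/s3.png

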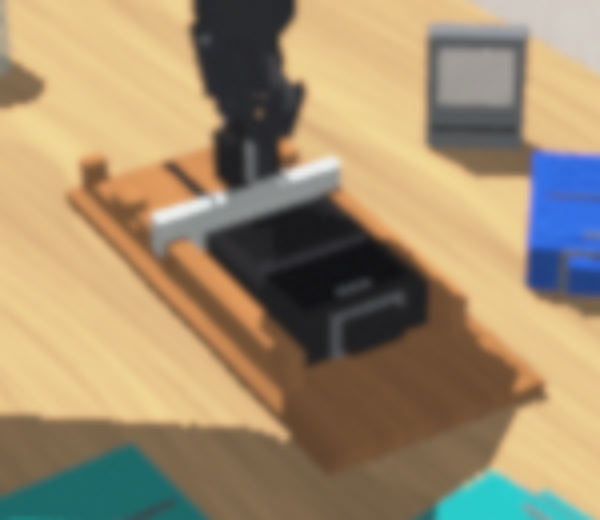

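The side crop shows the blade down in the notch at (245,200), just beyond the console's rear end. The blade top reads 57, the same as when it was parked. I'll release and rise.

Request:
jog_arm --motion '[0, 0, 0, 0, 0, 0, 0, 0, 0, 0, 0, 0, 0, 0, 0, 0, 0, 0, 0, 0, 0, 0, 0, 0, 0, 0, 0, 0, 0, 0, 0, 0, 0, 0, 0, 0, 0, 0, 0, 0, 0, 0, 0, -8, 0, 0, 0, 0, 0, -25, 0, 0, 0, 0, 0, -45, 0, 0, 0, 0, 0, -65, 0, 0, 0, 0, 0, -80, 0, 0, 0, 0, 0, -85, 0, 0, 0, 0, 0, -85, 0, 0, 0, 0]' --gripper 0

```text
time: 8.65
position: [545.4, 26.6, 158.4]
ee_rot: [-90.0, -0.1, -5.4]
wrist_force: [-0.5, 0.6, 0.2]
finger_gap: 85.2
```

```bash
python3 look.py 4
python3 - <<'E'
from rig import *
from h import *
print(observe()['joint_pos'].round(1))
d=read_camera('scene');cv2.imwrite('pics/scene4.png',cv2.resize(d['image'][175:295,175:380],None,fx=3.8,fy=3.8)[:,:,::-1])
W=cloud(d);X,Y=dxy(W);S=W[...,2];dk=d['image'].max(2)<75
k=(abs(Y)<60)&(S>48)&(S<56)&(X>-140)&(X<53);print('con',np.percentile(X[k],[0.5,99.5]),np.percentile(Y[k],[.5,99.5]))
k=(abs(Y)<35)&(S>25)&(S<49)&(X>-150)&(X<-95)&dk;print('btn',k.sum(),np.percentile(X[k],[1,50,99]),np.percentile(Y[k],[1,99]))
E
```

```text
8.65 [545.4  26.6 158.4] [-90.03  -0.12  -5.41] 85.199133746284 [-0.5  0.6  0.2] dock (np.float64(59.77882390573976), np.float64(-0.7440636220800569))
blade-ish X [54.8 60.4 66.4] z 56.554565923493364
console rear X [-114.    56.1]
[ -4.1  26.9 105.2  -0.   47.9 -88.7]
con [-108.97673832   33.61265625] [-53.91128854  52.50122929]
btn 136 [-118.90240853 -111.92801147  -95.85488125] [-30.22247965  27.03779814]
```

View pics/w4.png

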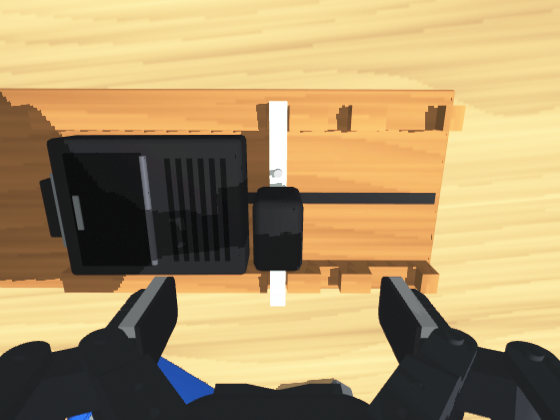

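View pics/scene4.png

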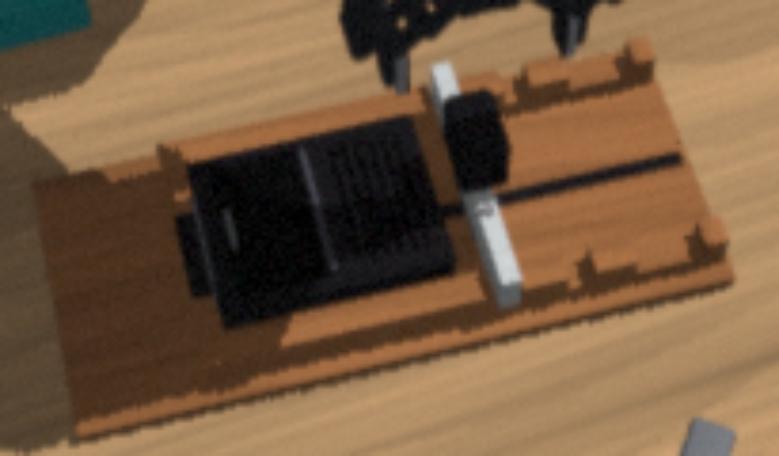

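The stop sits in the near notch: in the scene crop the blade runs from (443,70) to (510,300), with its centre at X 60.4. The console's button is at (190,255), dock X about -119. Next I go over the bare base, turn the tool 90° and shut the fingers.

Request:
jog_arm --motion '[0, 0, -6, 0, 0.05, 0, 0, 0, -20, 0, 0.15, 0, 0, 0, -36, 0, 0.27, 0, 0, 0, -52, 0, 0.39, 0, 0, 0, -68, 0, 0.51, 0, 0, 0, -84, 0, 0.63, 0, 0, 0, -100, 0, 0.75, 0, 0, 0, -116, 0, 0.87, 0, 0, 0, -132, 0, 0.99, 0, 0, 0, -148, 0, 1.11, 0, 0, 0, -164, 0, 1.23, 0, 0, 0, -180, 0, 1.35, 0, 0, 0, -196, 0, 1.45, 0, 0, 0, -208, 0, 1.53, 0, 0, 0, -215, 0, 1.571, 0, 0, 0, -215, 0, 1.571, 0, 0, 0, -215, 0, 1.571, 0, 0, 0, -215, 0, 1.571, 0]' --gripper 1

```text
time: 10.6
position: [524.6, -186.8, 156.9]
ee_rot: [-90.0, -0.0, -95.3]
wrist_force: [0.2, -0.5, -0.1]
finger_gap: 0.5
```

```bash
python3 look.py 5
```

```text
10.6 [ 524.6 -186.8  156.9] [-9.005e+01 -2.000e-02 -9.532e+01] 0.46028288782228866 [ 0.2 -0.5 -0.1] dock (np.float64(-154.7023316060417), np.float64(-0.5425107198361822))
blade-ish X [-92.2 -58.8 -12.9] z 48.42931081085329
console rear X [-115.2  -13.7]
```

View pics/w5.png

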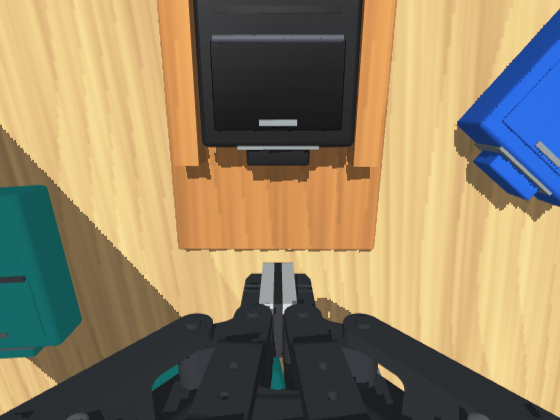

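The shut fingers (278,290) line up with the button (278,157). I'll descend.

Request:
jog_arm --motion '[0, 8, 0, 0, 0, 0, 0, 25, 0, 0, 0, 0, 0, 45, 0, 0, 0, 0, 0, 65, 0, 0, 0, 0, 0, 85, 0, 0, 0, 0, 0, 105, 0, 0, 0, 0, 0, 120, 0, 0, 0, 0, 0, 129, 0, 0, 0, 0, 0, 133, 0, 0, 0, 0, 0, 133, 0, 0, 0, 0, 0, 133, 0, 0, 0, 0]'

```text
time: 11.8
position: [524.8, -187.0, 24.5]
ee_rot: [-90.0, -0.0, -95.3]
wrist_force: [-0.2, 0.2, -0.4]
finger_gap: 0.0
```

Request:
jog_arm --motion '[-3, 0, 0, 0, 0, 0, -7, 0, 0, 0, 0, 0, -11, 0, 0, 0, 0, 0, -15, 0, 0, 0, 0, 0, -19, 0, 0, 0, 0, 0, -22, 0, 0, 0, 0, 0, -25, 0, 0, 0, 0, 0, -28, 0, 0, 0, 0, 0, -31, 0, 0, 0, 0, 0, -34, 0, 0, 0, 0, 0, -36, 0, 0, 0, 0, 0, -36, 0, 0, 0, 0, 0]'

```text
time: 13.0
position: [528.2, -151.0, 24.6]
ee_rot: [-90.0, -0.0, -95.3]
wrist_force: [-1.4, -1.3, 0.6]
finger_gap: -0.1
```

```bash
python3 look.py 6
```

```text
13.0 [ 528.2 -151.    24.6] [-8.999e+01 -5.000e-02 -9.532e+01] -0.1224912993326898 [-1.4 -1.3  0.6] dock (np.float64(-118.67104612856586), np.float64(-0.6725506860681544))
console rear X [-110.2  -12.3]
```

View pics/s6.png

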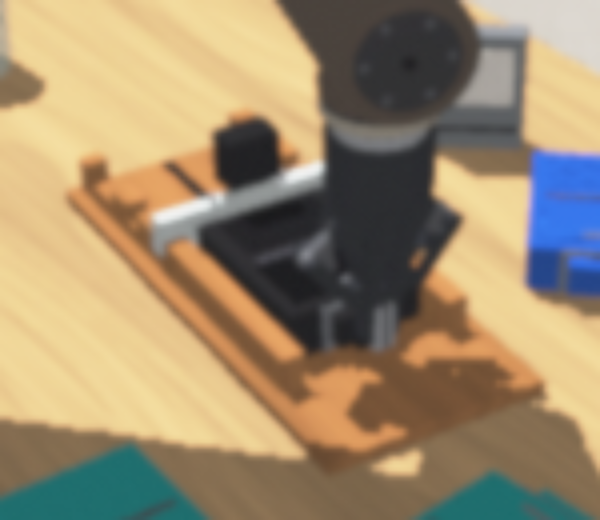

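View pics/w6.png

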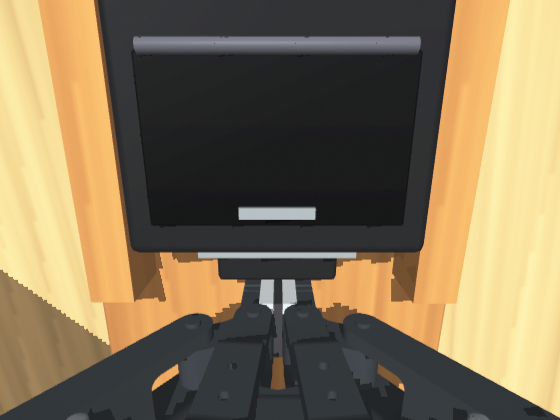

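The fingertips are touching the button and the console is sliding. I'll continue slowly.

Request:
jog_arm --motion '[-2, 0, 0, 0, 0, 0, -4, 0, 0, 0, 0, 0, -6, 0, 0, 0, 0, 0, -8, 0, 0, 0, 0, 0, -9, 0, 0, 0, 0, 0, -9, 0, 0, 0, 0, 0]'

```text
time: 13.7
position: [529.0, -142.1, 24.5]
ee_rot: [-90.0, -0.0, -95.3]
wrist_force: [-0.3, -2.8, 0.6]
finger_gap: 0.1
```

Request:
jog_arm --motion '[-0.5, 0, 0, 0, 0, 0, -1, 0, 0, 0, 0, 0, -1.5, 0, 0, 0, 0, 0, -2, 0, 0, 0, 0, 0, -2, 0, 0, 0, 0, 0]'

```text
time: 14.2
position: [529.2, -140.1, 24.5]
ee_rot: [-90.0, -0.0, -95.3]
wrist_force: [0.0, -2.4, 0.4]
finger_gap: -0.4
```

Request:
jog_arm --motion '[-0.5, 0, 0, 0, 0, 0, -1, 0, 0, 0, 0, 0, -1.5, 0, 0, 0, 0, 0, -2, 0, 0, 0, 0, 0, -2, 0, 0, 0, 0, 0]'

```text
time: 14.7
position: [529.4, -138.0, 24.6]
ee_rot: [-90.0, -0.0, -95.3]
wrist_force: [-0.3, -3.2, 0.4]
finger_gap: -0.2
```

Request:
jog_arm --motion '[-0.5, 0, 0, 0, 0, 0, -1, 0, 0, 0, 0, 0, -1.5, 0, 0, 0, 0, 0, -1.5, 0, 0, 0, 0, 0]'

```text
time: 15.1
position: [529.5, -136.5, 24.5]
ee_rot: [-90.0, -0.0, -95.3]
wrist_force: [-1.4, -4.5, -0.0]
finger_gap: 0.3
```

Request:
jog_arm --motion '[-0.5, 0, 0, 0, 0, 0, -1, 0, 0, 0, 0, 0, -1.5, 0, 0, 0, 0, 0, -1.5, 0, 0, 0, 0, 0]'

```text
time: 15.5
position: [529.5, -135.6, 24.6]
ee_rot: [-90.0, -0.1, -95.3]
wrist_force: [-2.8, -8.7, 0.5]
finger_gap: -0.1
```

```bash
python3 look.py 7
```

```text
15.5 [ 529.5 -135.6   24.6] [-9.00e+01 -8.00e-02 -9.53e+01] -0.10873067303510607 [-2.8 -8.7  0.5] dock (np.float64(-103.18572640926752), np.float64(-0.5368469820648045))
console rear X [-94.6   3. ]
```

View pics/s7.png

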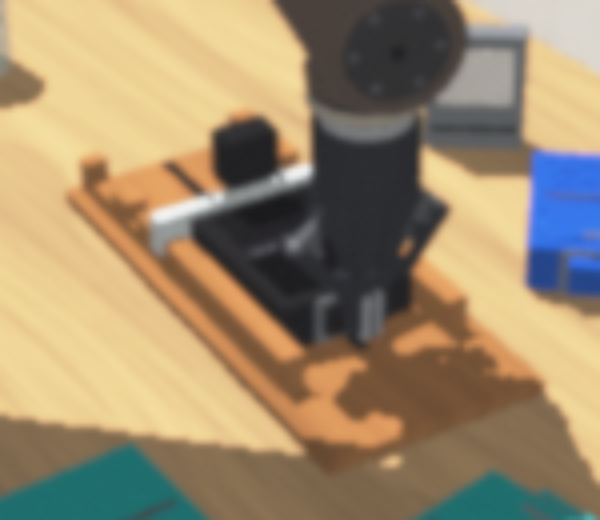

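View pics/w7.png

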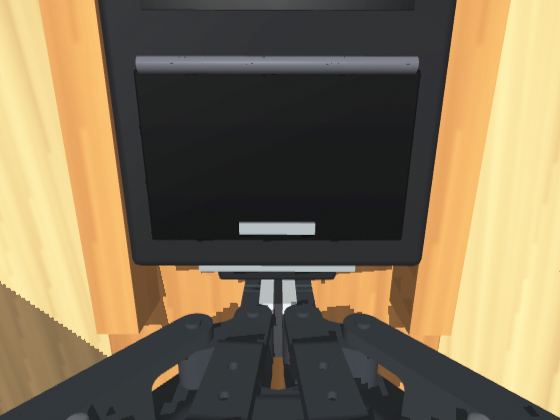

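Force is 9 N, above the 5 N needed, and the button's protrusion at (278,275) has shrunk. I'll press slightly more and hold to be sure it's fully in.

Request:
jog_arm --motion '[-0.5, 0, 0, 0, 0, 0, -1, 0, 0, 0, 0, 0, -1.2, 0, 0, 0, 0, 0, -1.2, 0, 0, 0, 0, 0, -1.2, 0, 0, 0, 0, 0]'

```text
time: 16.1
position: [529.4, -135.4, 24.6]
ee_rot: [-90.0, -0.1, -95.3]
wrist_force: [-5.7, -15.0, 0.1]
finger_gap: -0.0
```

```bash
python3 look.py 8
```

```text
16.1 [ 529.4 -135.4   24.6] [-90.01  -0.13 -95.3 ] -0.002834974395038567 [ -5.7 -15.    0.1] dock (np.float64(-103.01244312231834), np.float64(-0.3527191101066886))
console rear X [-94.4   3.2]
```

View pics/w8.png

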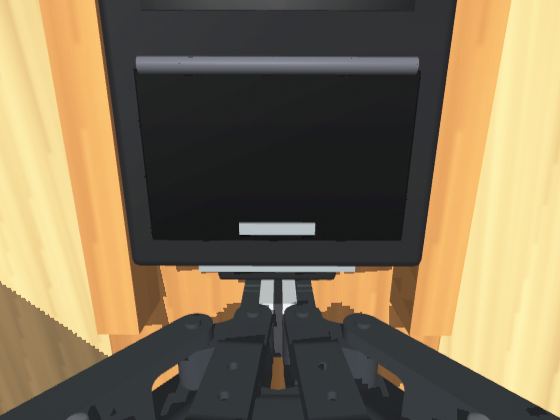

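The button is hard against its end: 16 N and only 0.2 mm more motion. I'll back off straight, then rise.

Request:
jog_arm --motion '[1, 0, 0, 0, 0, 0, 2, 0, 0, 0, 0, 0, 4, 0, 0, 0, 0, 0, 6, 0, 0, 0, 0, 0, 8, 0, 0, 0, 0, 0, 12, 0, 0, 0, 0, 0, 20, 0, 0, 0, 0, 0, 30, 0, 0, 0, 0, 0, 38, 0, 0, 0, 0, 0, 42, 0, 0, 0, 0, 0, 42, -5, 0, 0, 0, 0, 42, -20, 0, 0, 0, 0, 42, -45, 0, 0, 0, 0, 42, -75, 0, 0, 0, 0, 42, -105, 0, 0, 0, 0, 42, -130, 0, 0, 0, 0, 42, -145, 0, 0, 0, 0, 42, -150, 0, 0, 0, 0, 42, -150, 0, 0, 0, 0]'

```text
time: 18.1
position: [525.6, -176.7, 175.1]
ee_rot: [-90.0, -0.1, -95.3]
wrist_force: [-0.4, -0.0, 0.2]
finger_gap: -0.1
```

```bash
python3 look.py 9
python3 - <<'E'
from rig import *
from h import *
d=read_camera('scene');cv2.imwrite('pics/scene9.png',cv2.resize(d['image'][175:295,175:380],None,fx=3.8,fy=3.8)[:,:,::-1])
cv2.imwrite('pics/scene9f.png',d['image'][:,:,::-1])
W=cloud(d);X,Y=dxy(W);S=W[...,2]
for b in range(44,72,2):
    q=S[(abs(Y)<45)&(Y<-26)&(X>=b)&(X<b+2)];print(b,np.median(q).round() if len(q) else None,end=' ')
e=d['image'].max(2)
k=(abs(abs(Y)-60)<16)&(S>48)&(S<62)&(X>40)&(X<80)&(e>90);print('\nblade',np.percentile(X[k],[2,50,98]),np.median(S[k]))
k=(abs(Y)<60)&(S>48)&(S<56)&(X>-140)&(X<70)&(e<75);print('con',np.percentile(X[k],[0.5,99.5]),np.percentile(S[k],[5,50,95]))
k=(abs(Y)<20)&(S>25)&(S<49)&(X>-150)&(X<-75)&(e<75);print('btn',np.percentile(X[k],[1,50,99]))
E
```

```text
18.1 [ 525.6 -176.7  175.1] [-89.96  -0.15 -95.29] -0.07790701769196715 [-0.4 -0.   0.2] dock (np.float64(-144.5227039434111), np.float64(-0.5600618034489188))
blade-ish X [-72.7 -33.1   1.8] z 48.01023202792319
console rear X [-94.1   0.8]
44 53.0 46 52.0 48 52.0 50 53.0 52 53.0 54 51.0 56 56.0 58 58.0 60 56.0 62 59.0 64 56.0 66 57.0 68 None 70 None 
blade [56.1146006  61.51712837 68.25652368] 56.67188960558876
con [-84.85732568  54.87434894] [49.36693272 52.6529124  55.35849445]
btn [-97.65642445 -90.99851791 -80.74000742]
```

View pics/scene9.png

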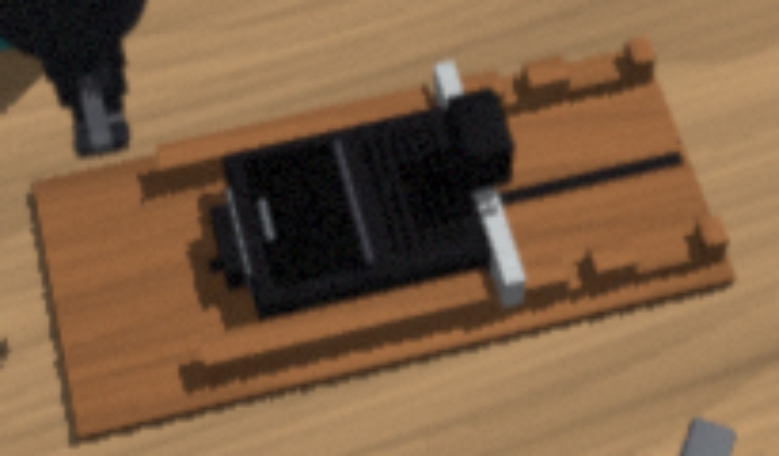

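View pics/s9.png

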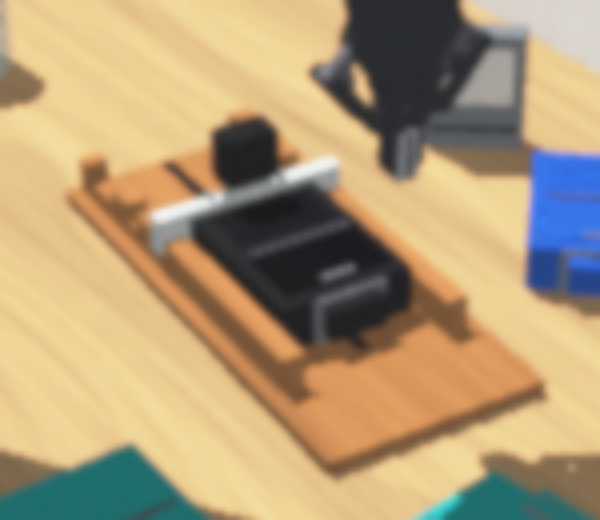

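View pics/w9.png

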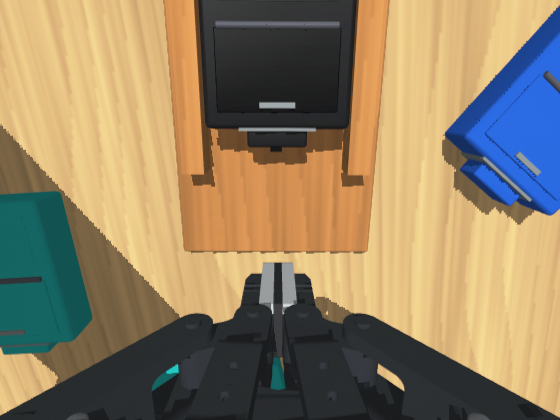

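View pics/scene9f.png

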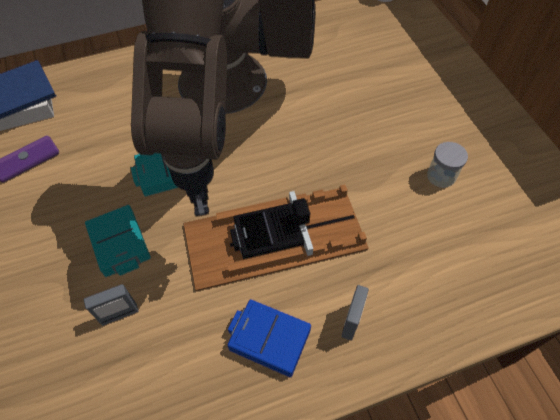

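The console is against the blade: its rear end is at X ≈55 and the stop face at ≈55.5. The button is out again, with its face at X ≈-98, about 13–14 mm proud. The blade top is at 56.7 mm, so the stop is seated. The bystanders are at the same pixels as at the start. Nothing is touching the robot, so I'm handing in.

```bash
python3 -c "
from rig import *
print(sign_off())"
```

```text
the job is handed in; nothing more can be done
None
```

The stop is in the near notch, the console's button was pushed fully in and let out again, and the job is handed in at about 18 s of the 54 s allowed.

- **Stop:** I lifted it by its knob about 23 mm, moved it about 96 mm along the dock and lowered it into the near notch. Its blade top read 56.7 mm above the table, the same as when it was seated in the parking recess.
- **Button:** I pushed it with the shut fingers until the console met the stop. It was fully in at about 16 N with no further motion. I then backed straight off and raised the arm clear.
- **Final state:** The console lies flat, with its rear end at dock x of about 55 mm against the stop face at about 55.5 mm. The button stands out about 13 to 14 mm again. The cartridges, jar and coloured look-alikes appear unmoved in the last scene picture.

No check failed. Two readings of the blade's position disagreed by about 1.5 mm before I lowered it; I corrected by 1 mm, within the notch's play. A small dark mark in front of the button in the last wrist picture looks like the end of the dock's black centre strip, but I did not check that.

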